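# Scan the blue bead jar

### The job

Pick up the handheld code scanner from its black charging pad and aim its window at the middle of the code label on the lid of the jar of blue beads with the brass-coloured lid that stands on the bench top (not the jars up on the raised shelf at the back), slanting down onto the label from about 10 cm away, and hold it still like that for about two seconds. Then lay the scanner back on its feet in the middle of the charging pad, lengthwise along it, and let go. Leave both jars on the bench top standing where they are.

Things in the scene. Friction and masses are not known exactly. Their poses are not given: they have to be found in the camera images.
- scanner: White and grey handheld code scanner, 151 long (x), 44 wide, 42 mm high, 0.16 kg, on the pad. Origin: mid-length, level with the soles of its feet; x lengthwise to the grey head with the window, z up. White handle x = -75 to 20 mm, 34 mm wide with flat sides, 14 to 40 mm above the soles; grip it across near x = -5 mm (balance point), 27 mm above the soles. It reads by itself; no button to press.
- scanner_window (a point): Centre of the scanner's dark window, at x = 67, y = 0, z = 12 mm in the scanner's frame. Its x axis is the line of sight, pointing out of the window: 45 degrees ahead of and below the scanner's own x axis; its y axis is the scanner's y axis.
- charging_pad: Flat black rubber charging pad fixed to the bench, 190 mm long (x), 80 mm wide (y), 4 mm thick. Origin: centre of its underside, on the bench; x lengthwise, z up. At the start the scanner lies centred on it, its x axis along the pad's x axis.
- blue_label (a point): Centre of the white code label (30 x 22 mm, black bars) on top of the brass-coloured lid of the jar of blue beads, which stands loose on the bench top (52 mm across, label 46 mm above the bench). z is up, square to the label. This is the label to scan.
- orange_label (a point): Centre of the similar code label on top of the white lid of the jar of orange beads (44 mm across, label 52 mm above the bench), also loose. Not the one wanted; z up.
Mind the look-alikes: they are no part of the job. Leave any purple look-alike of the part that bears blue_label alone.

How it is judged:
By the outcome, as a careful person would: the job done as asked, in the order asked, and still so for the second after the job is handed in, with the robot touching nothing.
It also fails if it takes over 54 s, if anything falls off the work surface, if the arm or the gripper's body presses on something with over 40 N, if the wrist force passes 120 N, or if a joint passes its speed limit or range.

### The arm

A 7-joint arm with a two-finger parallel gripper is mounted at the origin on a cart in front of the work surface, level with it; the furniture and walls round the work are solid. World frame = base frame: x ahead of the robot, y to its left, z up, the work surface at z = 0. Lengths are in m, angles in rad, forces in N, time in s.
With the tool pointing down it reaches from about 0.4 to 0.85 m from the base axis. Payload 4.5 kg.
Tool frame: the origin (TCP) lies at the centre of the arm's flange, where the gripper is bolted on; the fingertips stand r.tcp_to_tips ahead of it and the grasp point (between the pads) lies 147 mm ahead of it (r.tcp_to_tips is the distance from the TCP to the fingertips, in m); x points along the fingers, y is the direction in which the jaws open and shut, and the axes are right-handed (so a half turn about x gives the same grasp; the last joint's range is limited). The gripper opens to 88 mm and grips with 3 to 60 N. Pads are 18 mm wide; open, the fingers measure 123 mm over their backs; the gripper's body (75 mm by 187 mm) begins 45 mm behind the grasp point.
Start: joints at [1.197, 0.689, -0.195, 1.565, 0.157, 0.902, -0.215], TCP at [0.248, -0.574, 0.405] pointing down, gripper open.
Joint ranges: [-3.01, 3.01], [-0.46, 2.08], [-1.47, 1.51], [0.13, 2.56], [-1, 4.14], [0.04, 2.09], [-2.66, 2.66]. Speed limits (rad/s): [2.57, 2.57, 3.14, 3.14, 3.14, 3.14, 3.14].

### API

Orientations are given as a unit quaternion [x, y, z, w].
In Python, from plant import r, eyes gives the robot as it stands.
- The arm moves only by the tool carry_out, never from a script. Its argument "targets" is text: rows parted by semicolons, each of 5 numbers parted by spaces: the opening, from 0 (shut) to 1 (fully open), then the shift along the tool's x, y, z in mm, then the turn about the tool's x in rad. A call has 1 to 20 rows; each row shifts and turns the commanded pose from where the row before left it, along the tool's axes as they then stand; what a row does not reach is not made up. A row lasts 1/12 s, in which the tool goes at most 41.7 mm and 7.16 degrees, less where a joint would pass 70% of its speed; a pose out of reach is approached as far as the arm can. A call is refused whole if a number of a shift passes 41.7 or a number of a turn 0.125, either way. A call with a gripper value outside its range is refused whole. The fingers move at their own pace and stop on an object; "force" is the grip in N (left out, the last holds). Time passes only in rows, so rows that do not move let the fingers close. It gives the time, the measured TCP pose, the force and the opening at its end, in the units of the state.
- r.get_state(): the state, without advancing time (a new reading comes with each control period).
- eyes.snapshot(name): name is "side" or "top"; returns (picture, depth): 420x560x3 uint8, blue, green, red; 420x560 float32, m along the optical axis (not along the pixel's ray), 0 where there is no reading.
- eyes.camera_params(name): a dict with "intrinsics" (3x3 intrinsics, pixels), "dist_coeffs" ([k1, k2, p1, p2, k3] as OpenCV has them; the pictures are not rectified), "rvec" (rotation vector, rad) and "tvec" (3), from world to camera coordinates, as OpenCV has them. Camera axes: x right, y down, z forward; pixel columns grow to the right and rows downward; lengths in m; the calibration is good to about 2 mm. A picture is of the moment at which its call begins. camera_params takes no time and is no camera call.
- r.finish_job(): hands the job in, once; it reports no verdict.
The state is a dict: "clock": time; "q": joint angles; "qd": joint speeds; "joint_torque": joint torques, N m; "tool_pos": TCP position; "eef_rot": TCP orientation; "contact_force": force on the tool from outside, world axes, zero at the start; "moment": the same for the moment, N m; "opening": opening from 0.0 (shut) to 1.0 (fully open).
Only numpy, scipy, OpenCV 4.12 (cv2) and the standard library are available. Lean on these libraries where they do the work, as an engineer would, in place of code of your own. Each camera call takes 0.05 s, during which the arm holds its last target.

## Working session

There is one attempt and no reset: what is moved stays moved. The work goes in short steps, Python scripts to look and compute and a tool call to move; the robot and the scene stay as the last step left them, time stands still between calls to the robot, and variables do not carry over. Pictures are saved under pics/ and viewed, and the job is handed in when it is done.

Besides the shell and the picture viewer there is one more tool, called after "Request:" by a JSON object that holds its "fn" and its "kwargs". carry_out: Moves the arm, as the interface text tells. Its arguments: {"type":"object","properties":{"targets":{"type":"string"},"force":{"type":"number"}},"required":["targets"]}

```bash
ls; mkdir -p pics; python3 - <<'E'
from plant import r, eyes
import cv2, numpy as np
np.set_printoptions(precision=4,suppress=True)
for n in ("side","top"):
    im,d=eyes.snapshot(n); cv2.imwrite(f"pics/{n}0.png",im); np.savez(f"pics/{n}0.npz",im=im,d=d)
    p=eyes.camera_params(n); print(n,{k:np.array(v).round(4).tolist() for k,v in p.items()})
s=r.get_state(); print(s, r.tcp_to_tips)
E
```

```text
pics
side {'intrinsics': [[446.0465, 0.0, 278.6808], [0.0, 446.0465, 207.8962], [0.0, 0.0, 1.0]], 'dist_coeffs': [-0.131, 0.0, 0.0, 0.0, 0.0], 'rvec': [0.4065, -2.5344, 1.4675], 'tvec': [0.5637, 0.1302, 0.7403]}
top {'intrinsics': [[469.8476, 0.0, 280.0239], [0.0, 469.8476, 212.2803], [0.0, 0.0, 1.0]], 'dist_coeffs': [-0.0813, 0.0, 0.0, 0.0, 0.0], 'rvec': [2.1302, -2.1574, 0.181], 'tvec': [0.0039, 0.5608, 1.1038]}
{'clock': 0.1, 'q': array([ 1.1968,  0.6899, -0.1945,  1.5662,  0.1573,  0.9025, -0.2151]), 'qd': array([ 0.0007, -0.003 , -0.0012, -0.0023, -0.0003, -0.0001, -0.0005]), 'joint_torque': array([ -0.0041, -52.8496,  -1.2717, -15.3839,  -0.0526,   0.002 ,
         0.0001]), 'tool_pos': array([ 0.2477, -0.5735,  0.404 ]), 'eef_rot': array([-0.6923, -0.1437,  0.6926, -0.1427]), 'contact_force': array([ 0.1421, -0.6272,  0.6244]), 'moment': array([0.0297, 0.0119, 0.0468]), 'opening': 1.0008456516054491} 0.166
```

View pics/side0.png

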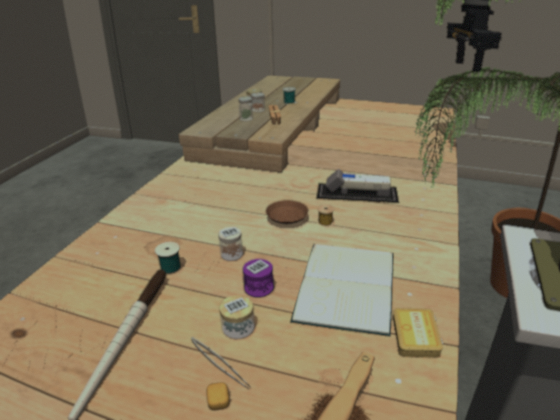

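View pics/top0.png

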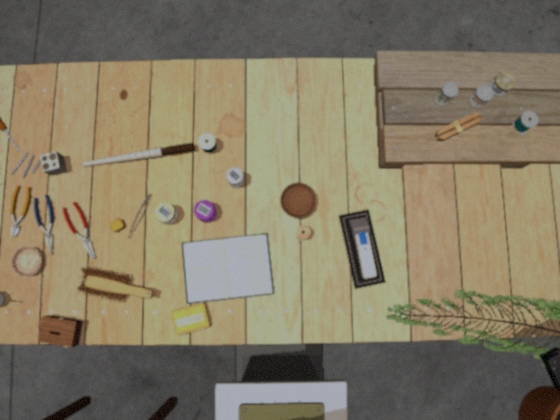

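View pics/c1.png

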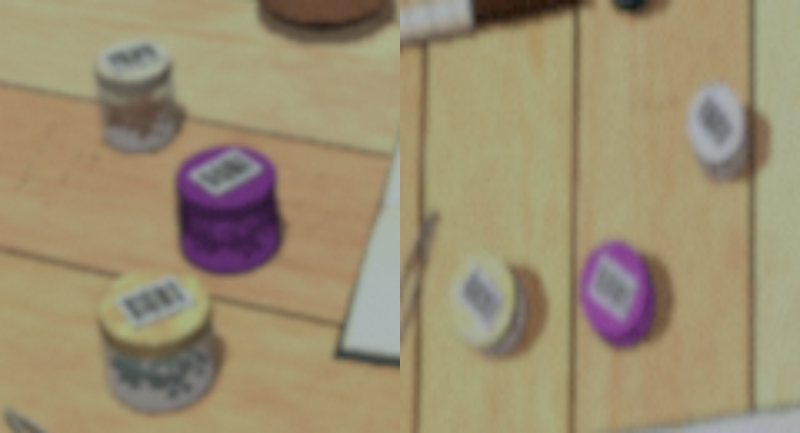

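View pics/c2.png

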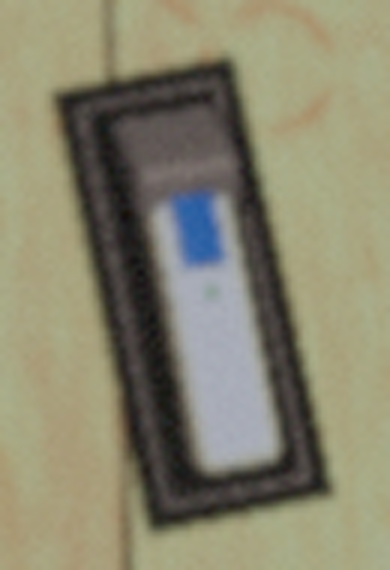

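```bash
python3 - <<'E'
from h import *
t=cv2.imread("pics/top0.png");s=cv2.imread("pics/side0.png")
def padfit(n,im,roi):
    x0,y0,x1,y1=roi; g=cv2.cvtColor(im,cv2.COLOR_BGR2HSV)[y0:y1,x0:x1,2]
    m=(g<110).astype(np.uint8)
    cs,_=cv2.findContours(m,cv2.RETR_EXTERNAL,cv2.CHAIN_APPROX_NONE); c=max(cs,key=cv2.contourArea)[:,0]+[x0,y0]
    P=onz(n,c,.004)[:,:2]; h=cv2.convexHull((P*1000).astype(np.float32)); rc=cv2.minAreaRect(h); print(n,rc); return rc
padfit("top",t,(330,200,395,295))
padfit("side",s,(305,160,410,210))
# handle (white) in top, at z=.044
hsv=cv2.cvtColor(t,cv2.COLOR_BGR2HSV)
x0,y0,x1,y1=345,215,385,285
m=((hsv[y0:y1,x0:x1,1]<60)&(hsv[y0:y1,x0:x1,2]>140)).astype(np.uint8)
cs,_=cv2.findContours(m,cv2.RETR_EXTERNAL,cv2.CHAIN_APPROX_NONE); c=max(cs,key=cv2.contourArea)[:,0]+[x0,y0]
print("handle",cv2.minAreaRect((onz("top",c,.044)[:,:2]*1000).astype(np.float32)))
# labels: white low-saturation vs brass
for n,im,roi,z in(("top",t,(150,195,190,232),.046),("side",s,(215,290,262,330),.046)):
    x0,y0,x1,y1=roi; k=16
    cv2.imwrite(f"pics/lab_{n}.png",cv2.resize(im[y0:y1,x0:x1],None,fx=k,fy=k,interpolation=cv2.INTER_CUBIC))
E
```

```text
top ((473.1822509765625, -206.7193603515625), (188.09161376953125, 80.03726196289062), 9.957687377929688)
side ((478.195068359375, -240.61634826660156), (188.50791931152344, 160.48468017578125), 9.37001895904541)
handle ((453.99395751953125, -208.66566467285156), (106.74504089355469, 32.048133850097656), 9.323809623718262)
```

View pics/lab_top.png

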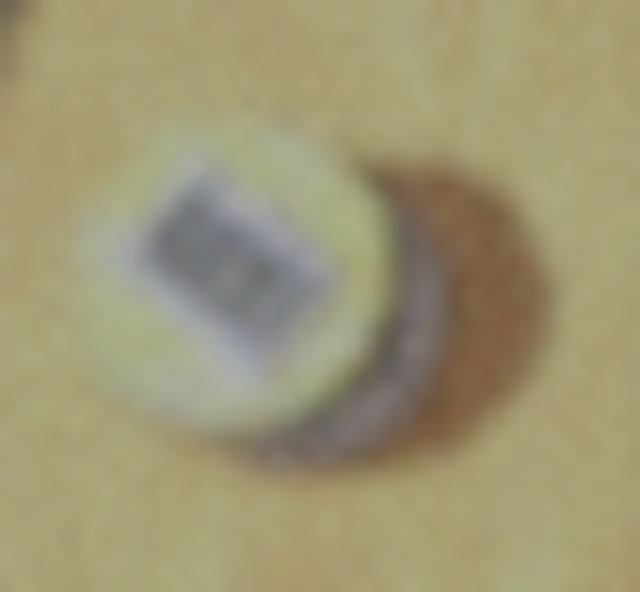

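View pics/lab_side.png

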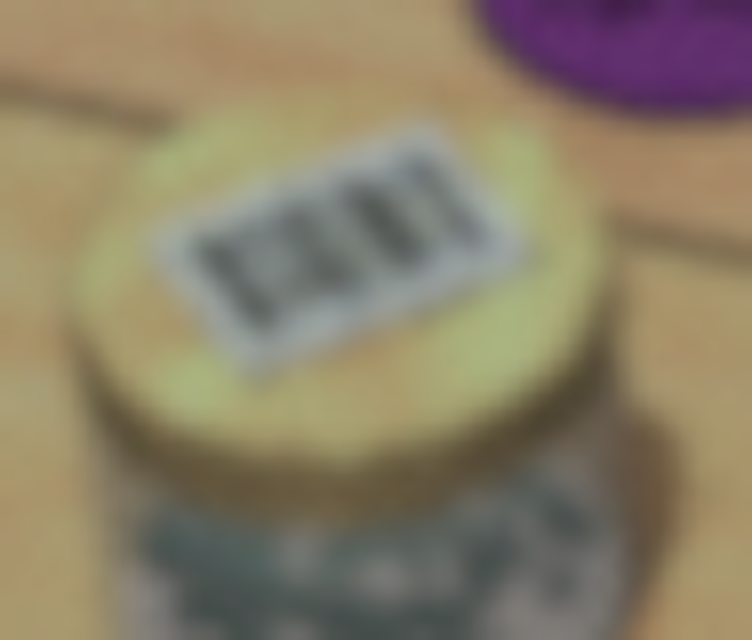

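```bash
python3 - <<'E'
from h import *
print(onz("top",[(163.7,211.1)],.046),onz("side",[(235.9,305)],.046),tri((235.9,305),(163.7,211.1)))
s=cv2.imread("pics/side0.png")
cv2.imwrite("pics/c3.png",cv2.resize(s[160:210,305:410],None,fx=7,fy=7,interpolation=cv2.INTER_CUBIC))
st=r.get_state(); print(R.from_quat(st['eef_rot']).as_matrix())
# pad predicted corners in the side view
c,sn=np.cos(.1715),np.sin(.1715)
P=[[.4732+a*c-b*sn,-.2067+a*sn+b*c,.004] for a,b in((.095,.04),(.095,-.04),(-.095,-.04),(-.095,.04))]
print(proj("side",P), (proj("side",P)-[305,160])*7, onz("top",[(390,166),(378,52)],0.06))
E
```

```text
[[0.5668 0.2815 0.046 ]] [[0.5651 0.2815 0.046 ]] (array([0.5661, 0.2813, 0.0458]), np.float64(0.0016142138498353696))
[[-0.0007  0.3966 -0.918 ]
 [ 0.0014 -0.918  -0.3966]
 [-1.     -0.0016  0.0001]]
[[314.8673 197.181 ]
 [317.756  181.8593]
 [396.1763 186.0654]
 [398.6065 201.974 ]] [[ 69.0712 260.2672]
 [ 89.2917 153.0149]
 [638.234  182.4576]
 [655.2452 293.8183]] [[ 0.6707 -0.2759  0.06  ]
 [ 0.9757 -0.2625  0.06  ]]
```

View pics/c3.png

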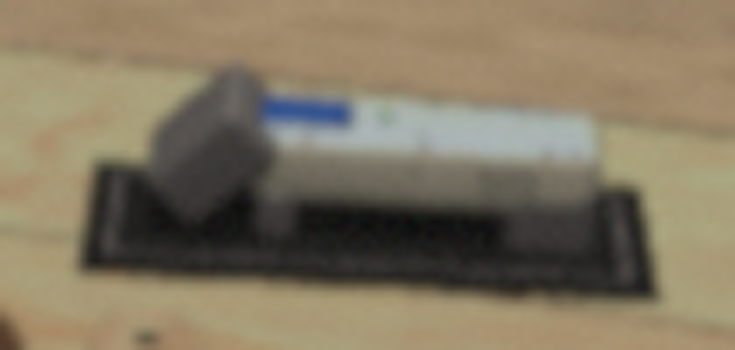

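```bash
python3 - <<'E'
from h import *
for n in("side","top"):
    z=np.load(f"pics/{n}0.npz"); im,d=z['im'],z['d']
    K,D,rv,t=cam(n); M=R.from_rotvec(rv.ravel()).as_matrix()
    v,u=np.nonzero(d>0); o,ry=ray(n,np.c_[u,v]); 
    P=o+ry*d[v,u][:,None]; hsv=cv2.cvtColor(im,cv2.COLOR_BGR2HSV)[v,u]
    print(n,"cam",o)
    g=(hsv[:,0]>35)&(hsv[:,0]<85)&(hsv[:,1]>80)&(P[:,2]>.03)
    G=P[g&(P[:,1]<-.1)]; print("green",len(G),np.percentile(G,[0,2,10,50,90,98,100],axis=0))
    if n=="side":
        sub=G[(G[:,0]<.6)]; print(len(sub), sub[::max(1,len(sub)//12)])
    q=(P[:,0]>.1)&(P[:,0]<.8)&(P[:,1]>-.75)&(P[:,1]<.5)&(P[:,2]>.07)
    Q=P[q]; H={}
    for a in Q: 
        k=(round(a[0]/.1),round(a[1]/.1)); H.setdefault(k,[]).append(a[2])
    for k in sorted(H): 
        if len(H[k])>5: print(np.array(k)*.1,len(H[k]),np.percentile(H[k],[2,98]))
print(proj("top",[[.248,-.574,.3]]),proj("side",[[.248,-.574,.3]]))
E
```

```text
side cam [0.3347 0.7273 0.4917]
green 2374 [[-0.127  -2.3477  0.0304]
 [-0.0718 -1.287   0.0598]
 [-0.0101 -0.9816  0.0917]
 [ 0.199  -0.6536  0.1431]
 [ 0.331  -0.4464  0.1882]
 [ 0.3487 -0.3089  0.4016]
 [ 0.7772 -0.2601  0.4156]]
2339 [[ 0.3421 -0.4595  0.4143]
 [ 0.1539 -1.3299  0.067 ]
 [ 0.1327 -0.8783  0.1491]
 [-0.032  -0.9508  0.1431]
 [ 0.1831 -0.7408  0.1595]
 [ 0.1868 -0.719   0.155 ]
 [ 0.2936 -0.7838  0.1158]
 [ 0.3308 -0.5617  0.1568]
 [ 0.0079 -0.5206  0.194 ]
 [ 0.0175 -0.7161  0.1244]
 [ 0.0302 -0.6199  0.1352]
 [ 0.2552 -0.4642  0.1306]
 [ 0.298  -0.2739  0.0588]]
[ 0.2 -0.7] 157 [0.0753 0.1852]
[ 0.2 -0.6] 276 [0.0869 0.4081]
[ 0.2 -0.5] 1358 [0.112  0.4104]
[ 0.2 -0.4] 13 [0.0933 0.141 ]
[ 0.3 -0.7] 76 [0.0818 0.4032]
[ 0.3 -0.6] 1035 [0.129  0.4036]
[ 0.3 -0.5] 760 [0.1113 0.4132]
[ 0.3 -0.4] 721 [0.088  0.3956]
[ 0.3 -0.3] 374 [0.0707 0.1257]
[ 0.4 -0.5] 7 [0.095  0.1262]
[ 0.4 -0.4] 83 [0.0864 0.1464]
[ 0.7 -0.7] 200 [0.0717 0.0862]
[ 0.7 -0.6] 256 [0.072  0.0863]
[ 0.7 -0.5] 300 [0.0717 0.0852]
[ 0.7 -0.4] 429 [0.073  0.1076]
[ 0.7 -0.3] 526 [0.0707 0.0842]
[
[... 345 characters left out ...]
-0.2751  0.4171]
 [ 0.777  -0.2584  0.4248]]
[ 0.2 -0.6] 146 [0.0759 0.1909]
[ 0.2 -0.5] 791 [0.0972 0.3453]
[ 0.2 -0.4] 11 [0.0927 0.1399]
[ 0.3 -0.6] 389 [0.1068 0.1916]
[ 0.3 -0.5] 1281 [0.1135 0.4184]
[ 0.3 -0.4] 1127 [0.0896 0.4032]
[ 0.3 -0.3] 476 [0.071  0.1265]
[ 0.4 -0.5] 40 [0.0983 0.197 ]
[ 0.4 -0.4] 150 [0.0862 0.1514]
[ 0.7 -0.7] 623 [0.0756 0.0868]
[ 0.7 -0.6] 1112 [0.0763 0.0867]
[ 0.7 -0.5] 1164 [0.0743 0.0865]
[ 0.7 -0.4] 1240 [0.0762 0.1077]
[ 0.7 -0.3] 1123 [0.0723 0.0869]
[ 0.8 -0.7] 412 [0.0725 0.0861]
[ 0.8 -0.6] 750 [0.077  0.1291]
[ 0.8 -0.5] 678 [0.0754 0.1091]
[ 0.8 -0.4] 703 [0.0721 0.1085]
[ 0.8 -0.3] 658 [0.0732 0.0863]
[[583.7161 350.0231]] [[469.6904  43.5991]]
```

```bash
python3 - <<'E'
from h import *
for n in("side","top"):
    z=np.load(f"pics/{n}0.npz"); im,d=z['im'],z['d']
    v,u=np.nonzero(d>0); o,ry=ray(n,np.c_[u,v]); P=o+ry*d[v,u][:,None]
    q=(P[:,2]>.21)&(P[:,1]>-.8)&(P[:,0]>0)&(P[:,0]<1)
    m=np.zeros(d.shape,np.uint8); m[v[q],u[q]]=1
    N,L,S,_=cv2.connectedComponentsWithStats(m)
    for i in range(1,N):
        if S[i,4]<4: continue
        k=L[v,u]==i; print(n,S[i],P[k].min(0),P[k].max(0), np.median(im[v[k],u[k]],axis=0))
s=cv2.imread("pics/side0.png");t=cv2.imread("pics/top0.png")
cv2.imwrite("pics/c4.png",cv2.resize(s[0:190,400:560],None,fx=3.1,fy=3.1,interpolation=cv2.INTER_CUBIC))
cv2.imwrite("pics/c5.png",cv2.resize(t[270:420,360:560],None,fx=4,fy=4,interpolation=cv2.INTER_CUBIC))
E
```

```text
side [435   0  17  26 217] [ 0.3071 -0.7443  0.3401] [ 0.3484 -0.4422  0.4157] [59. 89. 77.]
side [452   0   2   2   4] [ 0.3023 -0.6566  0.401 ] [ 0.3054 -0.6518  0.4038] [60. 86. 76.]
side [ 446    0   56   72 2162] [ 0.1782 -0.7201  0.2376] [ 0.3141 -0.4714  0.4161] [24. 25. 24.]
top [539 299  21  23 242] [ 0.315  -0.4627  0.3765] [ 0.3501 -0.4433  0.4248] [ 70.  116.5  96. ]
top [539 347  21  45 529] [ 0.1813 -0.5289  0.2369] [ 0.2585 -0.4735  0.347 ] [29. 30. 30.]
```

View pics/c4.png

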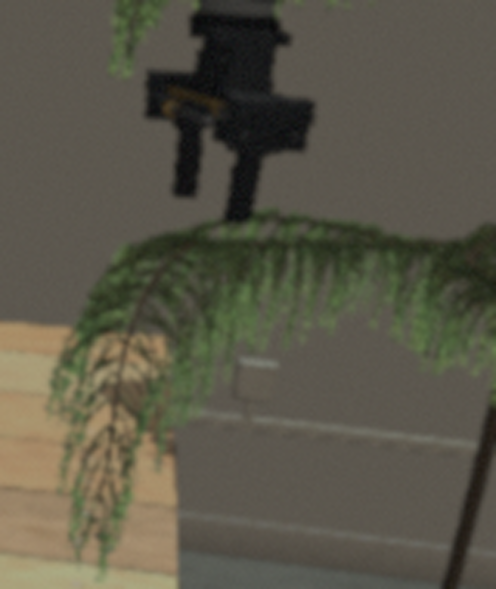

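View pics/c5.png

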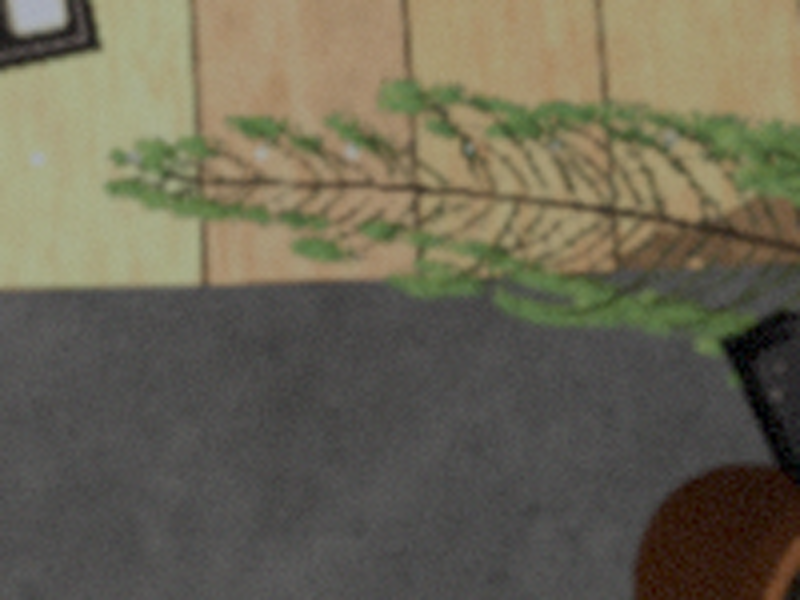

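Request:
{"fn": "carry_out", "kwargs": {"targets": "1 0 -10 -4 0; 1 0 -20 -8 0; 1 0 -20 -8 0; 1 0 -20 -8 0; 1 0 -20 -8 0"}}

```text
clock: 0.52
tool_pos: [0.245, -0.4757, 0.4044]
eef_rot: [-0.692, -0.143, 0.693, -0.143]
contact_force: [0.6, -1.1, -0.1]
opening: 0.997
```

Request:
{"fn": "carry_out", "kwargs": {"targets": "1 0 -20 -8 0; 1 0 -20 -8 0; 1 0 -20 -8 0; 1 0 -20 -8 0; 1 0 -20 -8 0; 1 0 -20 -8 0; 1 0 0 0 0.12; 1 0 0 0 0.12; 1 0 0 0 0; 1 0 0 0 0"}}

```text
clock: 1.35
tool_pos: [0.2418, -0.3476, 0.4047]
eef_rot: [-0.704, -0.06, 0.705, -0.06]
contact_force: [0.7, 0.4, 1.4]
opening: 1.002
```

```bash
cat >> h.py <<'E'
def to(target,yaw=None):
    """shift in tool axes (mm) from measured pose to TCP target; turn (rad about tool x) so that scanner x would have yaw"""
    s=r.get_state(); M=R.from_quat(s['eef_rot']).as_matrix(); d=M.T@(np.array(target)-s['tool_pos'])*1000
    az=np.arctan2(M[1,1],M[0,1]); sy=az+np.pi/2   # scanner yaw if tool y = -scanner y
    print("t",s['clock'],"pos",s['tool_pos'],"shift",d.round(1),"tool-y az",np.degrees(az).round(2),"yaw",np.degrees(sy).round(2),"tilt",M[:,0],"q",s['q'],"F",s['contact_force'],"open",s['opening'])
    if yaw is not None: print("turn",-(np.radians(yaw)-sy))
E
python3 - <<'E'
from h import *
to([.468,-.207,.30],9.7)
E
```

```text
t 1.35 pos [ 0.2418 -0.3476  0.4047] shift [ 104.6 -100.  -246.9] tool-y az -80.19 yaw 9.81 tilt [-0.0003 -0.0002 -1.    ] q [ 0.9377  0.4378 -0.1217  2.143   0.0967  0.5659 -0.6539] F [0.7026 0.3688 1.4013] open 1.0023553003099683
turn 0.0018863012195177442
```

Request:
{"fn": "carry_out", "kwargs": {"targets": "1 0 -5 -10 0; 1 0 -10 -25 0; 1 0 -10 -25 0; 1 0 -10 -25 0; 1 0 -10 -25 0; 1 0 -10 -25 0; 1 0 -10 -25 0; 1 0 -10 -25 0; 1 10 -10 -25 0; 1 20 -10 -25 0; 1 20 -5 -12 0; 1 20 0 0 0; 1 10 0 0 0; 1 0 0 0 0; 1 0 0 0 0"}}

```text
clock: 2.6
tool_pos: [0.4684, -0.208, 0.3243]
eef_rot: [-0.704, -0.06, 0.705, -0.06]
contact_force: [0.3, -0.6, 0.5]
opening: 0.998
```

```bash
python3 - <<'E'
from h import *
for n in("side","top"):
    im,d=eyes.snapshot(n); cv2.imwrite(f"pics/{n}1.png",im)
    a=im[100:220,290:430] if n=="side" else im[180:310,310:420]
    cv2.imwrite(f"pics/{n}1c.png",cv2.resize(a,None,fx=4.5,fy=4.5,interpolation=cv2.INTER_CUBIC))
to([.468,-.207,.178],9.7)
E
```

```text
t 2.7 pos [ 0.4687 -0.2083  0.3254] shift [147.4  -1.5   0.6] tool-y az -80.36 yaw 9.64 tilt [ 0.0012 -0.0004 -1.    ] q [ 0.3694  0.666  -0.0665  1.983   0.0867  0.494  -1.1618] F [ 0.8242 -0.111  -0.0232] open 1.0028973033303068
turn -0.001076170315053998
```

View pics/side1c.png

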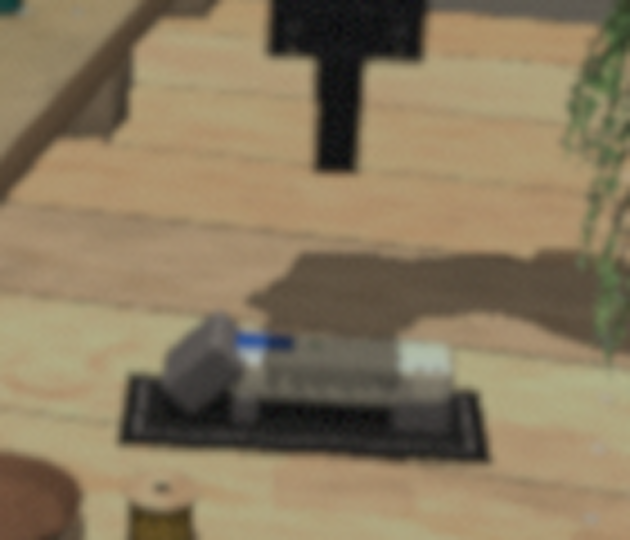

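View pics/top1c.png

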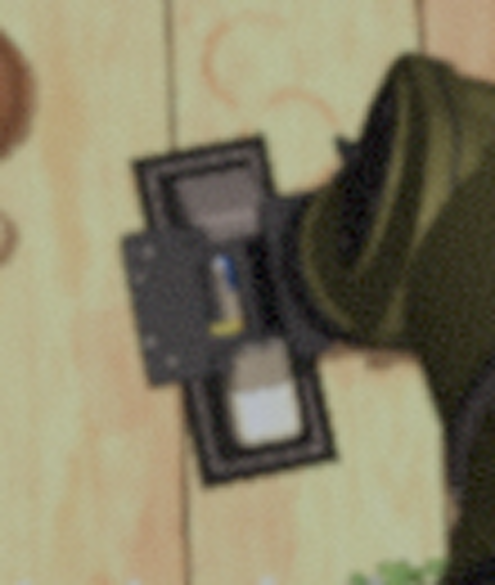

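```bash
python3 - <<'E'
from h import *
c,s=np.cos(np.radians(9.7)),np.sin(np.radians(9.7)); o=np.array([.473,-.206])
def W(x,y,z): return [o[0]+c*x-s*y,o[1]+s*x+c*y,z+.004]
p=proj("side",[W(-.075,.017,.040),W(-.075,.017,.014),W(.020,.017,.040),W(.020,.017,.014),W(-.095,.04,0),W(.095,.04,0)]); print(p,(p-[290,100])*4.5)
E
```

```text
[[390.8903 181.2849]
 [389.7715 191.4777]
 [348.8014 179.0067]
 [348.2009 189.1363]
 [398.6317 202.1722]
 [314.843  197.286 ]] [[454.0065 365.7822]
 [448.9717 411.6495]
 [264.6064 355.5303]
 [261.9041 401.1132]
 [488.8426 459.7749]
 [111.7934 437.787 ]]
```

Request:
{"fn": "carry_out", "kwargs": {"targets": "1 10 -1.5 1 0; 1 20 0 0 0; 1 25 0 0 0; 1 25 0 0 0; 1 25 0 0 0; 1 20 0 0 0; 1 12 0 0 0; 1 7 0 0 0; 1 3 0 0 0; 1 0 0 0 0; 1 0 0 0 0; 1 0 0 0 0", "force": 30}}

```text
clock: 3.7
tool_pos: [0.4677, -0.2067, 0.1787]
eef_rot: [0.705, 0.059, -0.704, 0.06]
contact_force: [-0.6, 0.5, 1.2]
opening: 0.999
```

```bash
python3 - <<'E'
from h import *
to([.467,-.207,.178],9.7)
E
```

```text
t 3.7 pos [ 0.4677 -0.2067  0.1787] shift [0.7 0.2 0.7] tool-y az -80.39 yaw 9.61 tilt [ 0.0018 -0.0007 -1.    ] q [ 0.3393  0.9389 -0.0221  2.0438  0.1142  0.1581 -1.1895] F [-0.633   0.4671  1.1739] open 0.9987751970498304
turn -0.0015146949172664959
```

Request:
{"fn": "carry_out", "kwargs": {"targets": "0.6 0 0 0 0; 0.5 0 0 0 0; 0.45 0 0 0 0; 0.42 0 0 0 0; 0.4 0 0 0 0; 0.35 0 0 0 0; 0.2 0 0 0 0; 0 0 0 0 0; 0 0 0 0 0; 0 0 0 0 0; 0 0 0 0 0", "force": 30}}

```text
clock: 4.62
tool_pos: [0.4674, -0.2066, 0.1777]
eef_rot: [0.705, 0.059, -0.705, 0.059]
contact_force: [0.5, -1.9, -0.5]
opening: 0.381
```

```bash
python3 - <<'E'
from h import *
to([.467,-.207,.178],9.7)
im,d=eyes.snapshot("side"); cv2.imwrite("pics/s2.png",cv2.resize(im[120:220,290:430],None,fx=4.5,fy=4.5,interpolation=cv2.INTER_CUBIC))
E
```

```text
t 4.6167 pos [ 0.4674 -0.2066  0.1777] shift [-0.3  0.3  0.4] tool-y az -80.39 yaw 9.61 tilt [ 0.0002 -0.0003 -1.    ] q [ 0.3392  0.9409 -0.0219  2.044   0.1142  0.1575 -1.1896] F [ 0.4528 -1.9132 -0.5308] open 0.38109042983481206
turn -0.0015519643633497837
```

View pics/s2.png

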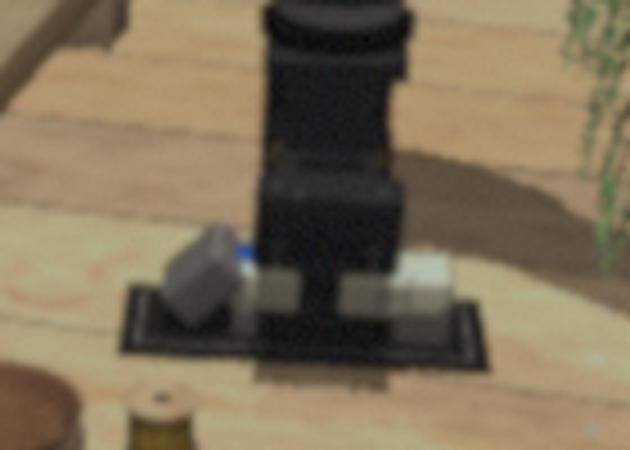

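Request:
{"fn": "carry_out", "kwargs": {"targets": "0 -4 0 0 0; 0 -8 0 0 0; 0 -15 0 0 0; 0 -20 0 0 0; 0 -20 0 0 0; 0 -20 0 0 0; 0 -20 0 0 0; 0 -10 0 0 0; 0 -5 0 0 0; 0 0 0 0 0; 0 0 0 0 0"}}

```text
clock: 5.58
tool_pos: [0.4671, -0.2064, 0.2993]
eef_rot: [-0.704, -0.059, 0.705, -0.059]
contact_force: [0.0, 0.9, -2.0]
opening: 0.382
```

```bash
python3 - <<'E'
from h import *
to([.4651,.1804,.3],45)
im,d=eyes.snapshot("side"); cv2.imwrite("pics/s3.png",cv2.resize(im[60:220,290:430],None,fx=3.7,fy=3.7,interpolation=cv2.INTER_CUBIC))
E
```

```text
t 5.5833 pos [ 0.4671 -0.2064  0.2993] shift [  -0.6 -381.7  -62.7] tool-y az -80.38 yaw 9.62 tilt [-0.0007  0.0003 -1.    ] q [ 0.363   0.7097 -0.0606  2.0073  0.0952  0.428  -1.1726] F [ 0.0493  0.8791 -2.0191] open 0.381562976010132
turn -0.617537625258016
```

View pics/s3.png

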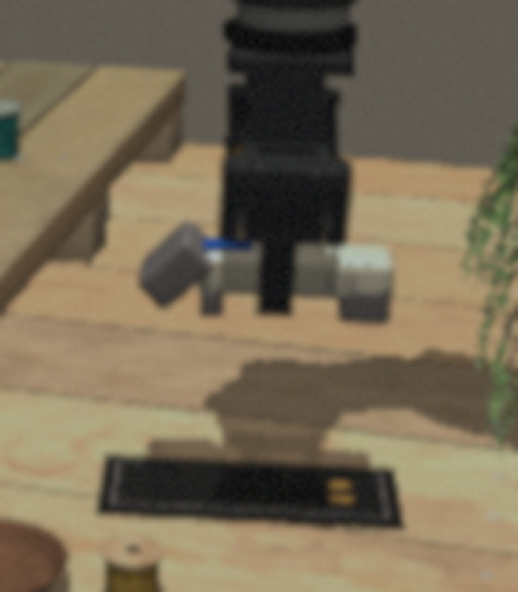

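Request:
{"fn": "carry_out", "kwargs": {"targets": "0 0 -7 -1 0; 0 0 -14 -2 0; 0 0 -22 -4 0; 0 0 -29 -5 0; 0 0 -29 -5 0; 0 0 -29 -5 0; 0 0 -29 -5 0; 0 0 -29 -5 0; 0 0 -29 -5 0; 0 0 -29 -5 0; 0 0 -29 -5 0; 0 0 -29 -5 0; 0 0 -29 -5 0; 0 0 -22 -3 0; 0 0 -15 -3 0; 0 0 -9 -2 0; 0 0 -3 0 0; 0 0 0 0 0"}}

```text
clock: 7.13
tool_pos: [0.4672, 0.1813, 0.2992]
eef_rot: [-0.704, -0.059, 0.705, -0.06]
contact_force: [0.1, -0.6, -2.5]
opening: 0.382
```

Request:
{"fn": "carry_out", "kwargs": {"targets": "0 0 0 0 -0.04; 0 0 0 0 -0.08; 0 0 0 0 -0.1; 0 0 0 0 -0.1; 0 0 0 0 -0.1; 0 0 0 0 -0.1; 0 0 0 0 -0.06; 0 0 0 0 -0.037; 0 0 0 0 0; 0 0 0 0 0"}}

```text
clock: 7.97
tool_pos: [0.4677, 0.18, 0.2997]
eef_rot: [-0.654, -0.27, 0.654, -0.27]
contact_force: [-0.2, -0.5, -0.7]
opening: 0.386
```

```bash
python3 - <<'E'
from h import *
to([.4651,.1804,.278],45)
for n in("side","top"):
    im,d=eyes.snapshot(n); cv2.imwrite(f"pics/{n}4.png",im)
s=cv2.imread("pics/side4.png");t=cv2.imread("pics/top4.png")
cv2.imwrite("pics/c6.png",s)
cv2.imwrite("pics/c7.png",cv2.resize(t[130:310,100:400],None,fx=2.6,fy=2.6,interpolation=cv2.INTER_CUBIC))
E
```

```text
t 7.9667 pos [0.4677 0.18   0.2997] shift [21.7 -2.1  1.6] tool-y az -45.16 yaw 44.84 tilt [-0.0001 -0.0005 -1.    ] q [-0.4095  0.7015 -0.081   2.034   0.132   0.4112 -1.3807] F [-0.1788 -0.4719 -0.6973] open 0.38614301401247264
turn -0.00281517192572478
```

View pics/c6.png

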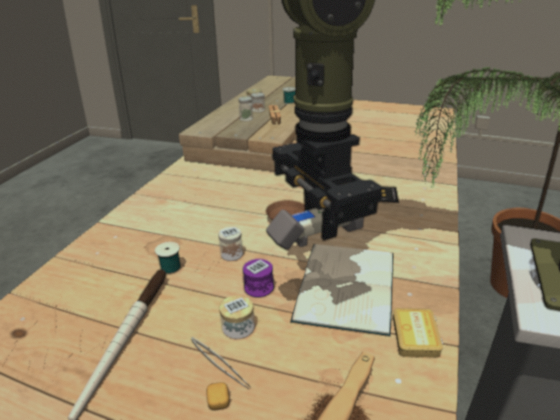

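View pics/c7.png

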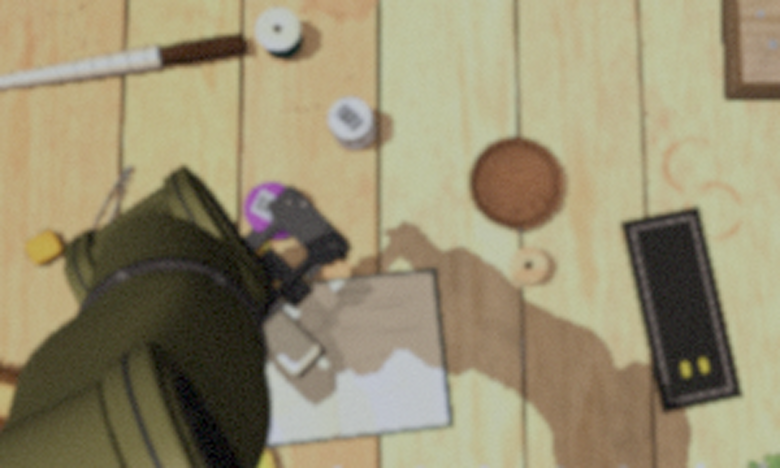

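Request:
{"fn": "carry_out", "kwargs": {"targets": "0 3 0 0 0; 0 6 -1 1 0; 0 6 -1 0.6 0; 0 4 0 0 -0.003; 0 2.7 0 0 0; 0 0 0 0 0; 0 0 0 0 0; 0 0 0 0 0"}}

```text
clock: 8.73
tool_pos: [0.4651, 0.1813, 0.278]
eef_rot: [0.653, 0.271, -0.653, 0.271]
contact_force: [-1.5, -0.4, -2.2]
opening: 0.382
```

```bash
python3 - <<'E'
from h import *
t=cv2.imread("pics/top4.png")
x0,y0,x1,y1=330,200,395,295; g=cv2.cvtColor(t,cv2.COLOR_BGR2HSV)[y0:y1,x0:x1,2]
for th in(90,105,120):
    cs,_=cv2.findContours((g<th).astype(np.uint8),cv2.RETR_EXTERNAL,cv2.CHAIN_APPROX_NONE); c=max(cs,key=cv2.contourArea)[:,0]+[x0,y0]
    print("pad",cv2.minAreaRect((onz("top",c,.004)[:,:2]*1000).astype(np.float32)))
s3=eyes.snapshot("side")[0]; cv2.imwrite("pics/side5.png",s3)
to([.4651,.1804,.278],45)
st=r.get_state(); M=R.from_quat(st['eef_rot']).as_matrix(); G=st['tool_pos']+.147*M[:,0]
sx=-M[:,2]; sz=-M[:,0]; sy=np.cross(sz,sx)
def W(x,y,z): return G+(x+.005)*sx+y*sy+(z-.0267)*sz
w=W(.067,0,.012); d=(sx-sz)/2**.5; L=np.array([.5661,.2813,.046])
tt=(w[2]-.046)/-d[2]; print("window",w,"hit",w+tt*d,"err",(w+tt*d-L)*1000,"range",tt)
X=[w,w+tt*d,L,W(-.075,.017,.04),W(-.075,.017,.014),W(.02,.017,.04),W(.02,.017,.014),W(.075,.022,.012),W(-.075,-.017,.04)]
p=proj("side",X); print(p)
k=5;a=cv2.resize(s3[190:310,210:370],None,fx=k,fy=k,interpolation=cv2.INTER_CUBIC)
for q in (p-[210,190]+.5)*k-.5: cv2.circle(a,tuple(int(round(v)) for v in q),4,(0,0,255),1)
cv2.imwrite("pics/s5.png",a)
E
```

```text
pad ((472.4205322265625, -205.48939514160156), (185.4585418701172, 78.83517456054688), 10.644305229187012)
pad ((473.0003662109375, -204.35748291015625), (187.9524383544922, 81.40396118164062), 10.751842498779297)
pad ((466.1058044433594, -202.91229248046875), (200.49969482421875, 91.10426330566406), 9.347004890441895)
t 8.7833 pos [0.4652 0.1813 0.2781] shift [0.1 0.6 0.7] tool-y az -44.86 yaw 45.14 tilt [ 0.0004  0.0001 -1.    ] q [-0.4202  0.7399 -0.0714  2.0529  0.1399  0.3528 -1.3874] F [ 0.6217  0.1403 -0.889 ] open 0.38344235381715763
turn 0.0023829110605509962
window [0.516  0.2324 0.1165] hit [0.5658 0.2824 0.046 ] err [-0.3044  1.063   0.    ] range 0.09971068169165477
[[277.1235 253.3113]
 [235.2592 305.2735]
 [235.3588 304.7667]
 [366.1997 218.0401]
 [364.9038 232.5355]
 [311.5707 234.3497]
 [311.2865 249.3557]
 [278.8746 262.9423]
 [353.4001 208.2133]]
```

View pics/s5.png

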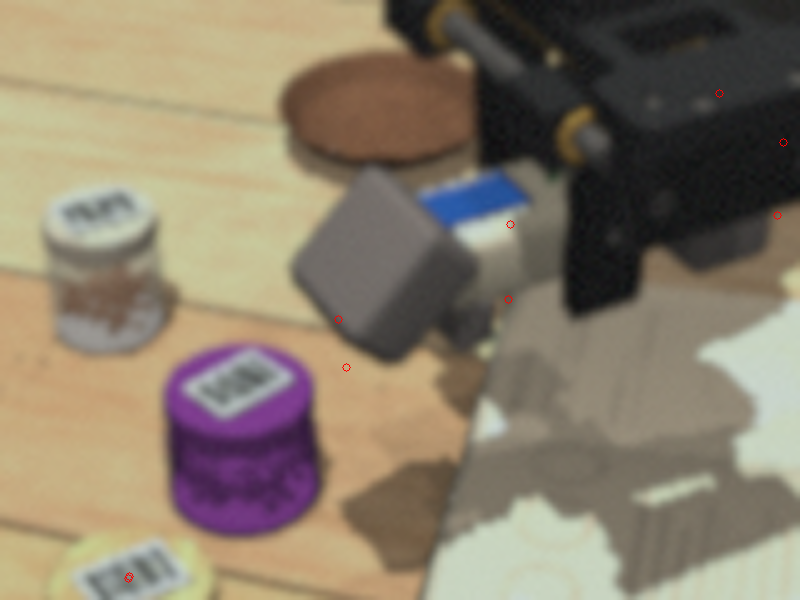

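Request:
{"fn": "carry_out", "kwargs": {"targets": "0 0 0 0 0; 0 0 0 0 0; 0 0 0 0 0; 0 0 0 0 0; 0 0 0 0 0; 0 0 0 0 0; 0 0 0 0 0; 0 0 0 0 0; 0 0 0 0 0; 0 0 0 0 0; 0 0 0 0 0; 0 0 0 0 0; 0 0 0 0 0; 0 0 0 0 0; 0 0 0 0 0; 0 0 0 0 0; 0 0 0 0 0; 0 0 0 0 0; 0 0 0 0 0; 0 0 0 0 0"}}

```text
clock: 10.45
tool_pos: [0.4651, 0.1813, 0.278]
eef_rot: [0.653, 0.271, -0.653, 0.271]
contact_force: [-1.3, 0.9, -1.3]
opening: 0.384
```

Request:
{"fn": "carry_out", "kwargs": {"targets": "0 0 0 0 0; 0 0 0 0 0; 0 0 0 0 0; 0 0 0 0 0; 0 0 0 0 0; 0 0 0 0 0; 0 0 0 0 0; 0 0 0 0 0; 0 0 0 0 0; 0 0 0 0 0; 0 0 0 0 0; 0 0 0 0 0"}}

```text
clock: 11.45
tool_pos: [0.465, 0.1813, 0.278]
eef_rot: [-0.653, -0.271, 0.653, -0.271]
contact_force: [0.7, 0.7, -1.0]
opening: 0.383
```

```bash
python3 - <<'E'
from h import *
to([.4651,.1804,.278],45)
t=cv2.imread("pics/top4.png");s=cv2.imread("pics/side3.png")
cv2.imwrite("pics/pt.png",cv2.resize(t[205:290,335:390],None,fx=7,fy=7,interpolation=cv2.INTER_CUBIC))
E
```

```text
t 11.45 pos [0.465  0.1813 0.278 ] shift [0.  0.6 0.6] tool-y az -44.86 yaw 45.14 tilt [ 0.     -0.0001 -1.    ] q [-0.4202  0.7401 -0.0714  2.0532  0.14    0.3528 -1.3874] F [ 0.6772  0.7017 -1.0012] open 0.3832639086957648
turn 0.002392448607209441[ WARN:0@0.412] global loadsave.cpp:275 findDecoder imread_('pics/side3.png'): can't open/read file: check file path/integrity
```

View pics/pt.png

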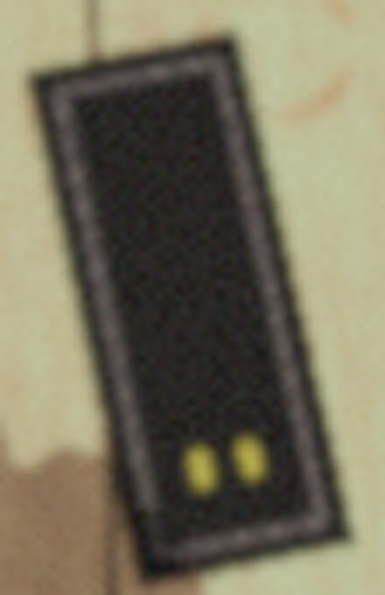

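```bash
python3 - <<'E'
from h import *
c=(np.array([(32,75),(235,38),(350,540),(148,580)])+.5)/7-.5+[335,205]
P=onz("top",c,.004)[:,:2]; print(P, P.mean(0))
a=(P[0]+P[1]-P[2]-P[3])/2; b=(P[0]+P[3]-P[1]-P[2])/2
print(np.degrees(np.arctan2(a[1],a[0])),np.degrees(np.arctan2(-b[0],b[1])),np.linalg.norm(a),np.linalg.norm(b))
to([.4674,-.2065,.30],10)
E
```

```text
[[ 0.5577 -0.1534]
 [ 0.5704 -0.228 ]
 [ 0.3889 -0.2618]
 [ 0.3761 -0.189 ]] [ 0.4733 -0.208 ]
10.826435283706184 9.803114787307 0.18484418639590688 0.07481412068389
t 11.45 pos [0.465  0.1813 0.278 ] shift [-22.  275.2 273.2] tool-y az -44.86 yaw 45.14 tilt [ 0.     -0.0001 -1.    ] q [-0.4202  0.7401 -0.0714  2.0532  0.14    0.3528 -1.3874] F [ 0.6772  0.7017 -1.0012] open 0.3832639086957648
turn 0.6132576868052247
```

Request:
{"fn": "carry_out", "kwargs": {"targets": "0 -5 0 0 0; 0 -10 0 0 0; 0 -7 0 0 0; 0 0 0 0 0.04; 0 0 0 0 0.08; 0 0 0 0 0.1; 0 0 0 0 0.1; 0 0 0 0 0.1; 0 0 0 0 0.1; 0 0 0 0 0.06; 0 0 0 0 0.033; 0 0 0 0 0; 0 0 0 0 0"}}

```text
clock: 12.53
tool_pos: [0.465, 0.1814, 0.3002]
eef_rot: [0.704, 0.062, -0.704, 0.062]
contact_force: [-0.7, 0.0, -1.4]
opening: 0.384
```

```bash
python3 - <<'E'
from h import *
to([.4674,-.2065,.30],10)
E
```

```text
t 12.5333 pos [0.465  0.1814 0.3002] shift [  0.1 382.3  65.5] tool-y az -79.94 yaw 10.06 tilt [ 0.0003  0.0001 -1.    ] q [-0.5052  0.7025  0.0664  2.0444 -0.1108  0.3977 -1.7474] F [-0.6824  0.0371 -1.3504] open 0.38420069611544094
turn 0.001104821286719987
```

Request:
{"fn": "carry_out", "kwargs": {"targets": "0 0 7 1 0; 0 0 14 2 0; 0 0 22 4 0; 0 0 29 5 0; 0 0 29 5 0; 0 0 29 5 0; 0 0 29 5 0; 0 0 29 5 0; 0 0 29 5 0; 0 0 29 5 0; 0 0 29 5 0; 0 0 29 5 0; 0 0 29 5 0; 0 0 25 4 0; 0 0 15 3 0; 0 0 7 1 0; 0 0 2 0.5 0; 0 0 0 0 0; 0 0 0 0 0"}}

```text
clock: 14.12
tool_pos: [0.467, -0.205, 0.3]
eef_rot: [-0.704, -0.063, 0.704, -0.062]
contact_force: [-0.8, 0.0, -1.9]
opening: 0.38
```

```bash
python3 - <<'E'
from h import *
to([.4674,-.2065,.178],10)
E
```

```text
t 14.1167 pos [ 0.467 -0.205  0.3  ] shift [122.    1.7  -0.1] tool-y az -79.87 yaw 10.13 tilt [-0.0002  0.0011 -1.    ] q [ 0.3636  0.7081 -0.0652  2.0084  0.0997  0.4286 -1.1707] F [-0.7721  0.0234 -1.9121] open 0.38034917426025827
turn 0.002299274897652498
```

Descend to just above the original height (about 1.5 mm short), then check.

Request:
{"fn": "carry_out", "kwargs": {"targets": "0 10 1.6 0 0; 0 20 0 0 0; 0 25 0 0 0; 0 25 0 0 0; 0 18 0 0 0; 0 10 0 0 0; 0 6 0 0 0; 0 4 0 0 0; 0 2 0 0 0; 0 0 0 0 0; 0 0 0 0 0"}}

```text
clock: 15.03
tool_pos: [0.4676, -0.208, 0.1807]
eef_rot: [0.705, 0.061, -0.704, 0.062]
contact_force: [0.1, 0.6, -2.3]
opening: 0.382
```

```bash
python3 - <<'E'
from h import *
to([.4674,-.2065,.178],10)
im,d=eyes.snapshot("side"); cv2.imwrite("pics/s6.png",cv2.resize(im[120:220,290:430],None,fx=4.5,fy=4.5,interpolation=cv2.INTER_CUBIC))
E
```

```text
t 15.0333 pos [ 0.4676 -0.208   0.1807] shift [ 2.7 -1.5 -0.1] tool-y az -79.99 yaw 10.01 tilt [ 0.0013 -0.0005 -1.    ] q [ 0.3434  0.9351 -0.0247  2.0424  0.1227  0.164  -1.1885] F [ 0.1208  0.5829 -2.2817] open 0.38223341088743623
turn 0.00022647564630753902
```

View pics/s6.png

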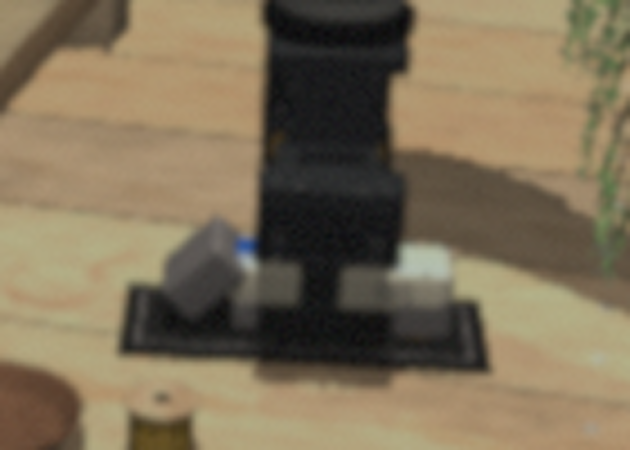

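Request:
{"fn": "carry_out", "kwargs": {"targets": "0 0.9 -1.4 0 0; 0 0.9 0 0 0; 0 0.9 0 0 0; 0 0.3 0 0 0; 0 0 0 0 0; 0 0 0 0 0"}}

```text
clock: 15.58
tool_pos: [0.4671, -0.2064, 0.1777]
eef_rot: [0.705, 0.062, -0.704, 0.062]
contact_force: [0.2, 1.0, 5.8]
opening: 0.381
```

Request:
{"fn": "carry_out", "kwargs": {"targets": "0.42 0 0 0 0; 0.46 0 0 0 0; 0.52 0 0 0 0; 0.65 0 0 0 0; 0.8 0 0 0 0; 1 0 0 0 0; 1 0 0 0 0; 1 0 0 0 0; 1 0 0 0 0; 1 0 0 0 0"}}

```text
clock: 16.42
tool_pos: [0.467, -0.2065, 0.177]
eef_rot: [0.704, 0.062, -0.704, 0.062]
contact_force: [-0.2, -0.3, 0.5]
opening: 1.0
```

Request:
{"fn": "carry_out", "kwargs": {"targets": "1 -4 0 0 0; 1 -8 0 0 0; 1 -15 0 0 0; 1 -20 0 0 0; 1 -25 0 0 0; 1 -25 0 0 0; 1 -25 0 0 0; 1 -25 0 0 0; 1 -15 0 0 0; 1 0 -15 -10 0; 1 0 -25 -15 0; 1 0 -30 -15 0; 1 0 -30 -15 0; 1 0 -30 -15 0; 1 0 -30 -15 0; 1 0 -20 -10 0; 1 0 -10 0 0; 1 0 0 0 0; 1 0 0 0 0"}}

```text
clock: 18.0
tool_pos: [0.5267, -0.0039, 0.3393]
eef_rot: [-0.704, -0.061, 0.705, -0.062]
contact_force: [0.5, -0.8, -0.0]
opening: 1.001
```

```bash
python3 - <<'E'
from h import *
to([.4674,-.2065,.178],10)
for n in("side","top"):
    im,d=eyes.snapshot(n); cv2.imwrite(f"pics/{n}7.png",im)
t=cv2.imread("pics/top7.png");s=cv2.imread("pics/side7.png");t0=cv2.imread("pics/top0.png");s0=cv2.imread("pics/side0.png")
z=lambda a,k:cv2.resize(a,None,fx=k,fy=k,interpolation=cv2.INTER_CUBIC)
cv2.imwrite("pics/f1.png",np.hstack([z(t0[200:295,330:395],6),z(t[200:295,330:395],6)]))
cv2.imwrite("pics/f2.png",np.vstack([z(s0[160:210,305:410],5),z(s[160:210,305:410],5)]))
E
```

```text
t 18.0 pos [ 0.5267 -0.0039  0.3393] shift [161.6 189.1  93.4] tool-y az -80.01 yaw 9.99 tilt [-0.0009 -0.0013 -1.    ] q [-0.0681  0.6568 -0.0203  1.9321  0.0258  0.554  -1.5025] F [ 0.5024 -0.844  -0.021 ] open 1.0011172031416538
turn -0.00012745409768119553
```

View pics/f1.png

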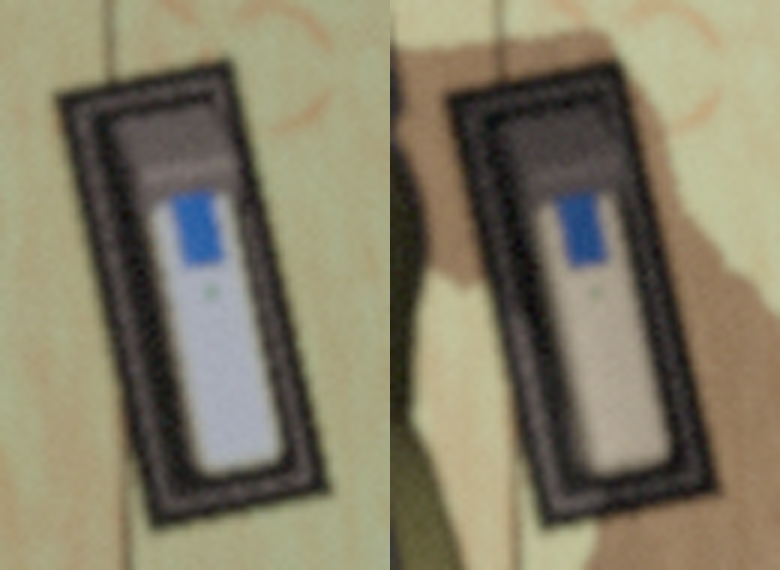

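View pics/f2.png

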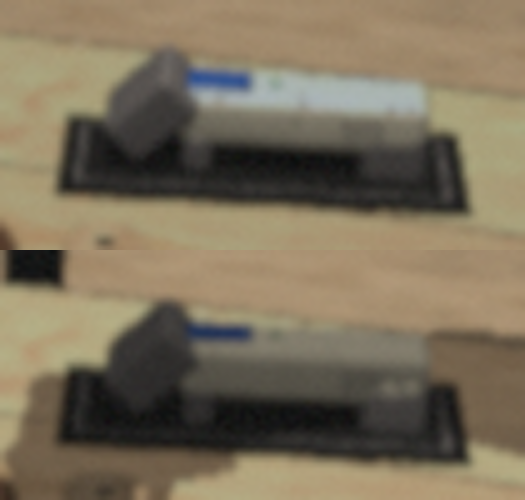

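View pics/side7.png

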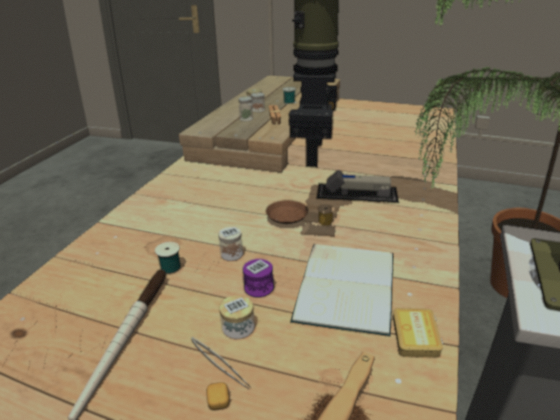

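The scanner is back on the pad within about a pixel of its start. The jars at (237,312), (258,275) and (230,242) haven't moved, and the arm is clear. I'm handing the job in.

```bash
python3 - <<'E'
from plant import r
print(r.finish_job())
E
```

```text
the job is handed in; nothing more can be done
None
```

The scan and return are done, and I handed the job in at about 18 s of the 54 s allowed; no verdict was reported.

- **Scan:** I gripped the scanner across its balance point and aimed it at the label on the brass-lidded jar of blue beads. By calculation from the arm pose and camera fixes, it pointed 45° down from 99.7 mm away. The aim point came out about 1 mm from the label centre. I held it still for more than 2.5 s.
- **Return:** I laid the scanner back on the pad at its original spot and let go. The contact force rose to about 6 N as it touched down.
- **Last checks:** In both camera views the scanner lies centred and lengthwise on the pad, within about a pixel (2–3 mm) of where it started. By eye in the final side view, both bench jars and the purple look-alike had not moved. The gripper was clear of everything.
- **Disagreements:** Pad angle readings ranged from 9.3° to 10.8°, and I placed the scanner at 10.0°. The two cameras differed by about 2–3 mm on the pad's far end. The window faces away from the cameras, so the aim could not be seen directly.

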